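# Shoot the guard bolt past its spring catch

## Robot

A 6-joint arm with a two-finger parallel gripper is mounted at the origin on the work surface. World frame = base frame: x ahead of the robot, y to its left, z up, the work surface at z = 0. Lengths are in m, angles in rad, forces in N, time in s.
With the tool pointing down it reaches from about 0.35 to 0.85 m from the base axis. Payload 8.1 kg.
Tool frame: the origin (TCP) lies at the very end of the fingers, on their centre line; the grasp point (between the pads) lies 19 mm behind it (robot.pinch_z is the distance from the TCP to the grasp point, in m); x points along the fingers, z is the direction in which the jaws open and shut, and the axes are right-handed (so a half turn about x gives the same grasp; the last joint's range is limited). The gripper opens to 93 mm and grips with 3 to 60 N. Pads are 15 mm wide; open, the fingers measure 128 mm over their backs; the gripper's body (75 mm by 188 mm) begins 65 mm behind the grasp point.
Start: joints at [-1.278, 0.13, 1.488, -0, 1.523, -0.085], TCP at [0.221, -0.558, 0.219] pointing down, gripper open.
Joint ranges: [-2.96, 2.96], [-0.89, 2.26], [0.02, 2.5], [-1.34, 4.48], [0, 2.73], [-2.66, 2.66]. Speed limits (rad/s): [2.39, 2.39, 2.79, 3.14, 3.14, 3.14].

## Interface

Orientations are given as a rotation vector (axis times angle).
In Python, from plant import robot, optics, ticket gives the robot as it stands.
- The arm moves only by the tool jog_arm, never from a script. Its argument "targets" is a list of rows, each a list of 7 numbers: the shift along the tool's x, y, z in cm, then the turn, a rotation vector about the tool's x, y, z in degrees, then the closure, from 0 (fully open) to 1 (shut). In form: [[dx, dy, dz, ax, ay, az, grip], ...]. A call has 1 to 5 rows; each row is the pose to reach, as a shift and turn from the pose measured when the call began, along the tool's axes at that moment; what a row does not reach only later rows make up. A row lasts 1/8 s, in which the tool goes at most 62.5 mm and 10.7 degrees, less where a joint would pass 70% of its speed; a pose out of reach is approached as far as the arm can. A call with a gripper value outside its range is refused whole. The fingers move at their own pace and stop on an object; "squeeze" is the grip in N (left out, the last holds). Time passes only in rows, so rows that repeat a pose let the fingers close. It gives the time, the measured TCP pose, the force and the opening at its end, in the units of the state.
- robot.read_state(): the state, without advancing time (a new reading comes with each control period).
- optics.read_camera(name): name is "scene" or "top"; returns a dict with "frame" (480x640x3 uint8, red, green, blue), "vertical_fov" (degrees; the focal length in pixels is half the picture's height over the tangent of half this angle, whatever the lens; pixels are square), "cx", "cy" (the principal point, pixels), "k1" (the pictures are not rectified: a ray, as slopes to the right and down, at radius r is drawn at 1 + k1 r^2 times it, then the intrinsics apply), "R" (3x3) and "t" (3): a world point X has camera coordinates R X + t. Camera axes: x right, y down, z forward; pixel columns grow to the right and rows downward; lengths in m; the calibration is good to about 2 mm. A picture is of the moment at which its call begins. There is no depth.
- ticket.close_job(): hands the job in, once; it reports no verdict.
The state is a dict: "t": time; "q": joint angles; "dq": joint speeds; "joint_torque": joint torques, N m; "tool_pos": TCP position; "orientation": TCP orientation; "force": force on the tool from outside, world axes, zero at the start; "wrist_torque": the same for the moment, N m; "opening": finger opening in m.
Only numpy, scipy, OpenCV 4.12 (cv2) and the standard library are available. Lean on these libraries where they do the work, as an engineer would, in place of code of your own. Each camera call takes 0.05 s, during which the arm holds its last target.

## Task

Lock the mill's swarf cover: press the red spring catch bar down with one fingertip and, keeping it held down all the while, push the bolt's yellow thumb tab with the other fingertip until the bolt is fully home in the keeper at the clear cover's edge. Then let the catch spring all the way back up and move clear. Lift nothing, and leave the collet, the steel block and the brush where they are.

Things in the scene. Friction and masses are not known exactly. Their poses are not given: they have to be found in the camera images.
- guard: Fixed guard station. Origin on the table, under the rear face of the bolt's tab when drawn back. x: the way the bolt slides home (roughly away from the robot); y: from bolt to catch; z up. Cream plate spans x -90..270, y -150..160, top z 30 mm. Clear cover from x 125, 99 mm high. Guides and housing (59 mm high at most) lie below fingertips that press the catch.
- bolt_tab (a point): Top edge of the rear (-x) face of the bolt's yellow upright thumb tab, mid-width, 96 mm above the table; moves with the bolt; axes as the guard's. The tab is 10 mm thick along x (ahead of this point), 32 mm wide along y (centred), and clear from 55 mm above the table up to its top. Push its rear face towards +x.
- bolt (a joint): Slide of the bolt, m: 0 drawn back, 0.040 fully home on its stop. Starts at 0 to 0.003. Blocked at 0.004 while the catch is up; friction about 2.5 N; stays where left. Past 0.036 the catch can spring up behind it.
- catch_top (a point): Centre of the flat top of the red catch bar; moves with it; axes as the guard's. Bar 100 mm along x, 34 mm along y; centre 53 mm to +y of the bolt's axis and 5 mm ahead (+x) of the drawn-back tab's rear face. Top 78 mm above the table when up, 66 mm fully pressed (30 mm below the tab's top). A fingertip can slide along it while the bolt travels.
- catch (a joint): Press of the catch bar, m: 0 up, 0.012 fully down on its stop. Spring about 2.5 N at first, 7 N fully down; rises when let go. Frees the bolt beyond 0.006; let go while the bolt is part-way, it stays at 0.006 under the bolt.
- collet: Bystander: loose brass collet standing on the bed plate on the -y side of the bolt, 32 mm across, 55 mm high; origin at the centre of its underside.
- block: Bystander: loose steel block 75 x 34 x 25 mm lying on the bed plate beyond the catch on the +y side; origin at the centre of its underside.
- brush: Bystander: loose swarf brush lying on the table on the -y side of the station, along its own x; origin under its middle.

How it is judged:
On the way, in this order (a step that is already met when the one before it is completed fails the run):
1. a fingertip holds the catch down (over 8 mm) while the bolt is still back (value of joint catch above 0.008 m and value of joint bolt below 0.009 m and contact force between the fingers and catch above 1 N), for 0.1 s.
2. fingertips push the bolt and hold the catch at the same time, with the bolt on its way (value of joint bolt between 0.01 and 0.036 m and contact force between the fingers and bolt above 0.3 N and contact force between the fingers and catch above 0.3 N), for 0.02 s.
3. the bolt is home (over 37 mm) while the catch is still held down (value of joint bolt above 0.037 m and value of joint catch above 0.0075 m and contact force between the fingers and catch above 0.5 N), for 0.05 s.
At the end, for the whole second after the job is handed in: The bolt is home (over 35.5 mm of its 40 mm) and at rest, the catch has sprung up behind it (within 2 mm of fully up), and collet, block and brush are within 15 mm of where they stood (value of joint bolt above 0.0355 m and value of joint catch below 0.002 m and velocity of joint bolt between -0.005 and 0.005 m/s and distance of each of collet, block, brush from where it was at the start of the episode below 0.015 m); the robot touches nothing.
It fails at once if the catch is let up (under 7.5 mm) while the bolt is between its ends (9 to 33 mm) (value of joint bolt between 0.009 and 0.033 m and value of joint catch below 0.0075 m).
It fails at once if a bystander is moved over 15 mm, lifted or tipped (distance of any of collet, block, brush from where it was at the start of the episode above 0.015 m or angle between collet's own z axis and vertical above 0.5 rad).
It also fails if it takes over 38 s, if anything falls off the work surface, if the arm or the gripper's body presses on something with over 40 N, if the wrist force passes 120 N, or if a joint passes its speed limit or range.

## Working session

There is one attempt and no reset: what is moved stays moved. The work goes in short steps, Python scripts to look and compute and a tool call to move; the robot and the scene stay as the last step left them, time stands still between calls to the robot, and variables do not carry over. Pictures are saved under pics/ and viewed, and the job is handed in when it is done.

Besides the shell and the picture viewer there is one more tool, called after "Emit:" as a command line: name --pt "numbers of a row" for each row, then --argument value for the rest. jog_arm: Moves the arm, as the interface text tells. Its arguments: {"type":"object","properties":{"targets":{"type":"array"},"squeeze":{"type":"number"}},"required":["targets"]}

```bash
ls; mkdir -p pics; python3 - <<'E'
from plant import robot, optics, ticket
import cv2, numpy as np
print(robot.read_state(), robot.pinch_z)
for n in("scene","top"):
    c=optics.read_camera(n); cv2.imwrite(f"pics/{n}0.png",c["frame"][:,:,::-1])
    np.savez(f"{n}0.npz",**c); print({k:v for k,v in c.items() if k!="frame"})
E
```

```text
pics
{'t': 0.0, 'q': array([-1.27838541e+00,  1.31138487e-01,  1.48927124e+00,  6.29398244e-06,
        1.52298344e+00, -8.53925547e-02]), 'dq': array([ 5.63718430e-04,  1.06639412e-03, -1.78050788e-04, -1.28208371e-03,
       -1.57647514e-04, -3.26427771e-06]), 'joint_torque': array([-1.68587325e-03, -5.59842753e+01, -4.91763031e+01,  7.62224430e-02,
        3.53387534e-02, -1.19147703e-04]), 'tool_pos': array([ 0.22119292, -0.5571372 ,  0.2176054 ]), 'orientation': array([ 0.92768344,  1.36600295, -0.92580327]), 'force': array([0.07737687, 0.28843436, 1.06789968]), 'wrist_torque': array([-0.0369351 , -0.07166626, -0.02489962]), 'opening': 0.09298116524663179} 0.0188
{'vertical_fov': 50.135345529755476, 'cx': 321.54888846450353, 'cy': 236.72853944970606, 'k1': -0.091408020773619, 'R': array([[ 0.59429937,  0.80417476, -0.01054586],
       [ 0.61645148, -0.46391183, -0.63621804],
       [-0.51652283,  0.37160297, -0.77143723]]), 't': array([-0.36594686, -0.31780625,  1.22547934])}
{'vertical_fov': 44.67462598439264, 'cx': 324.43129124877174, 'cy': 234.93487106901887, 'k1': 0.06417569655027135, 'R': array([[ 0.00370856, -0.99998214,  0.00468746],
       [-0.99659284, -0.00408214, -0.08237742],
       [ 0.08239508, -0.00436599, -0.99659018]]), 't': array([-0.00301482,  0.59423406,  1.1219367 ])}
```

View pics/scene0.png

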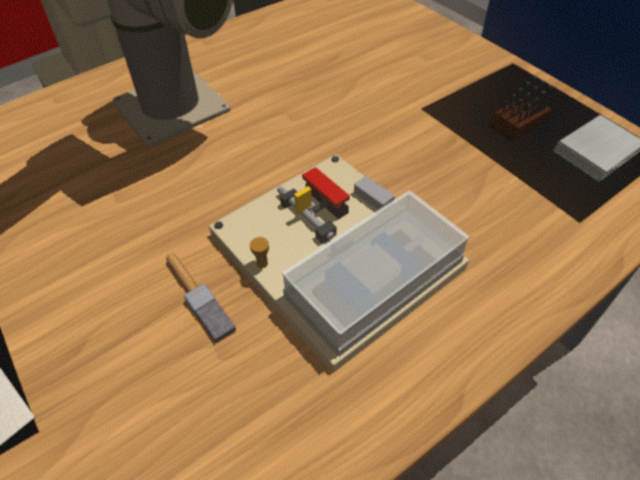

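View pics/top0.png

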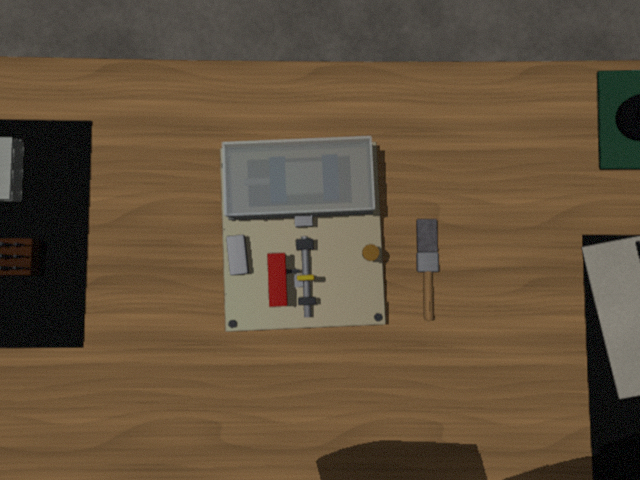

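The scene view shows the red bar near (326,187) and the yellow tab near (303,199). In the top view the bar is near (277,279), the tab near (306,278), the collet at (371,253), the block at (237,255) and the brush at (428,270). The arm isn't in the way. I'll measure next.

```bash
cat > h.py <<'E'
import cv2, numpy as np
def K(c):
    f=240/np.tan(np.radians(c["vertical_fov"])/2); return f
def ray(c,uv):
    uv=np.atleast_2d(uv).astype(float); f=K(c)
    d=(uv-[float(c["cx"]),float(c["cy"])])/f
    s=d.copy()
    for _ in range(30): s=d/(1+float(c["k1"])*(s**2).sum(1,keepdims=True))
    D=np.c_[s,np.ones(len(s))]@c["R"]; o=-c["R"].T@c["t"]; return o,D
def onz(c,uv,z):
    o,D=ray(c,uv); return o+D*((z-o[2])/D[:,2])[:,None]
def proj(c,X):
    p=np.atleast_2d(X)@c["R"].T+c["t"]; s=p[:,:2]/p[:,2:]; s=s*(1+float(c["k1"])*(s**2).sum(1,keepdims=True))
    return s*K(c)+[float(c["cx"]),float(c["cy"])]
def mask(c,col):
    h=cv2.cvtColor(c["frame"],cv2.COLOR_RGB2HSV); H,S,V=cv2.split(h)
    if col=="red": m=((H<6)|(H>174))&(S>180)&(V>70)
    if col=="yel": m=(H>20)&(H<32)&(S>170)&(V>90)
    m=m.astype(np.uint8)
    z=np.zeros_like(m); z[140:340,180:400]=m[140:340,180:400]; return z
E
python3 - <<'E'
from h import *
for n in("scene","top"):
    c=dict(np.load(n+"0.npz"))
    for col,z in(("red",.078),("yel",.096)):
        k,l,s,ce=cv2.connectedComponentsWithStats(mask(c,col))
        i=1+s[1:,4].argmax(); pts=np.argwhere(l==i)[:,::-1].astype(np.float32)
        r=cv2.minAreaRect(pts); b=cv2.boxPoints(r)
        print(n,col,s[i],ce[i],onz(c,ce[i],z).round(4)); print(b.round(1).tolist(),onz(c,b,z)[:,:2].round(4).tolist())
    if n=="top":
        hsv=cv2.cvtColor(c["frame"],cv2.COLOR_RGB2HSV)
        dk=[(233,323.5),(378,317)]
        print(onz(c,dk,.03))
    s=c["frame"][145:345,200:400] if n=="top" else c["frame"][140:260,240:400]
    cv2.imwrite(f"pics/{n}z.png",cv2.resize(s[:,:,::-1],None,fx=4 if n=="scene" else 3,fy=4 if n=="scene" else 3,interpolation=cv2.INTER_CUBIC))
E
```

```text
scene red [303 168  46  37 708] [325.41101695 186.1779661 ] [[0.5119 0.0865 0.078 ]]
[[301.3999938964844, 176.89999389648438], [311.8999938964844, 164.5], [348.8999938964844, 195.89999389648438], [338.3999938964844, 208.3000030517578]] [[0.4656, 0.0655], [0.4499, 0.1008], [0.5569, 0.1055], [0.5695, 0.072]]
scene yel [294 186  17  27 277] [302.7400722  198.38628159] [[0.5267 0.0265 0.096 ]]
[[293.20001220703125, 187.8000030517578], [309.79998779296875, 185.60000610351562], [313.1000061035156, 210.10000610351562], [296.3999938964844, 212.3000030517578]] [[0.4954, 0.0278], [0.5087, 0.0545], [0.5599, 0.0247], [0.547, -0.0008]]
top red [268 254  19  52 882] [277.02267574 279.32539683] [[0.5067 0.0873 0.078 ]]
[[267.3999938964844, 254.0], [284.6000061035156, 253.3000030517578], [286.79998779296875, 304.70001220703125], [269.6000061035156, 305.3999938964844]] [[0.5537, 0.1057], [0.5551, 0.0736], [0.46, 0.0687], [0.4586, 0.1005]]
top yel [297 275  17   5  72] [305.59722222 277.29166667] [[0.5105 0.0338 0.096 ]]
[[297.0, 275.0], [313.0, 275.0], [313.0, 279.0], [297.0, 279.0]] [[0.5146, 0.0495], [0.5147, 0.0203], [0.5074, 0.0202], [0.5073, 0.0494]]
[[ 0.42226196  0.17443127  0.03      ]
 [ 0.43542259 -0.10456065  0.03      ]]
```

View pics/topz.png

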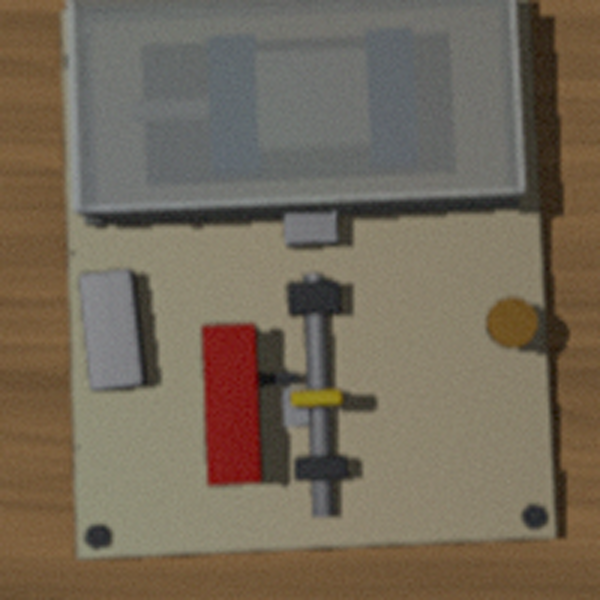

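View pics/scenez.png

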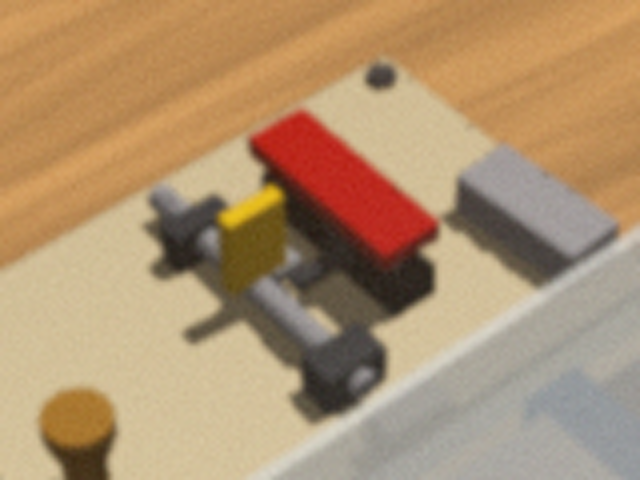

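```bash
cat >> h.py <<'E'
from scipy.spatial.transform import Rotation as Ro
yaw=np.radians(2.8); gx=np.array([np.cos(yaw),np.sin(yaw),0]); gy=np.array([-np.sin(yaw),np.cos(yaw),0])
O=np.array([.5043,.0342,0])
def G(x,y,z): return O+gx*x+gy*y+[0,0,z]
def g(p): d=np.array(p)-O; return np.array([d@gx,d@gy,p[2]])
Rt=None
def goal(st,X):
    R=Ro.from_rotvec(st["orientation"]); xs=-np.array([0,0,1.])
    for s in(1,-1):
        z=s*gy; y=np.cross(z,xs); T=Ro.from_matrix(np.c_[xs,y,z])
        print("s",s,"shift cm",(R.inv().apply(X-st["tool_pos"])*100).round(2),"turn",np.degrees((R.inv()*T).as_rotvec()).round(2))
E
python3 - <<'E'
from h import *
from plant import robot
s=robot.read_state(); print(Ro.from_rotvec(s["orientation"]).as_matrix().round(3)); goal(s,G(-.017,.0265,.15)); print(G(-.017,.0265,.15))
E
```

```text
[[-0.     0.929  0.369]
 [ 0.002  0.369 -0.929]
 [-1.     0.    -0.002]]
s 1 shift cm [  6.86  47.37 -47.57] turn [-1.6116e+02 -1.0000e-02 -1.4000e-01]
s -1 shift cm [  6.86  47.37 -47.57] turn [ 1.884e+01 -1.000e-01  1.000e-02]
[0.48602578 0.05983792 0.15      ]
```

Emit:
jog_arm --pt "0 4 -4 3.8 0 0 0.6" --pt "0 8 -8 7.6 0 0 0.6" --pt "0 12 -12 11.4 0 0 0.6" --pt "0 16 -16 15.2 0 0 0.6" --pt "0 20 -20 18.8 0 0 0.6"

```text
t: 0.72
tool_pos: [0.3336, -0.2957, 0.2177]
orientation: [1.176, 1.233, -1.174]
force: [1.2, 1.3, -0.0]
opening: 0.0473
```

```bash
python3 - <<'E'
from h import *
from plant import robot
s=robot.read_state(); print(s["t"],s["tool_pos"],s["opening"],s["force"]);goal(s,G(-.017,.0265,.15))
E
```

```text
0.725 [ 0.33355712 -0.29566968  0.2176848 ] 0.04726366233064411 [ 1.15915364  1.25493006 -0.00278344]
s 1 shift cm [  6.83  16.91 -34.78] turn [1.799e+02 4.000e-02 1.800e-01]
s -1 shift cm [  6.83  16.91 -34.78] turn [-0.1  -0.11  0.03]
```

Emit:
jog_arm --pt "0.5 2.5 -5 0 0 0 0.62" --pt "1 5 -10 0 0 0 0.62" --pt "1.5 7.5 -15 0 0 0 0.62" --pt "2 10 -20 0 0 0 0.62" --pt "2.5 12.5 -25 0 0 0 0.62"

```text
t: 1.35
tool_pos: [0.4469, -0.0382, 0.1928]
orientation: [1.176, 1.233, -1.174]
force: [1.2, 0.4, 0.6]
opening: 0.0355
```

```bash
python3 - <<'E'
from h import *
from plant import robot
s=robot.read_state(); print(s["t"],s["tool_pos"],s["opening"],s["force"]);goal(s,G(-.017,.0265,.15))
E
```

```text
1.35 [ 0.44689137 -0.03816823  0.19281762] 0.03548873246009069 [1.15679998 0.39264878 0.56776027]
s 1 shift cm [ 4.3   4.37 -9.6 ] turn [1.799e+02 3.000e-02 1.600e-01]
s -1 shift cm [ 4.3   4.37 -9.6 ] turn [-0.1  -0.1   0.02]
```

Emit:
jog_arm --pt "1 2.2 -4.8 0 0 0 0.62" --pt "2 4.37 -9.6 0 0 0 0.62" --pt "4.3 4.37 -9.6 0 0 0 0.62" --pt "4.3 4.37 -9.6 0 0 0 0.62" --pt "4.3 4.37 -9.6 0 0 0 0.62"

```text
t: 1.98
tool_pos: [0.486, 0.0594, 0.1504]
orientation: [1.176, 1.232, -1.174]
force: [0.5, 0.1, 0.5]
opening: 0.0346
```

```bash
python3 - <<'E'
from h import *
from plant import robot, optics
s=robot.read_state(); print(s["t"],s["tool_pos"],g(s["tool_pos"]),s["opening"],s["force"])
for n in("scene","top"):
    c=optics.read_camera(n); np.savez(f"{n}1.npz",**c)
    u,v=proj(c,s["tool_pos"])[0].astype(int); print(n,u,v, proj(c,[G(-.017,0,.15),G(-.017,.053,.15),G(0.0013,0,.096),G(.005,.053,.078)]).round(1).tolist())
    f=c["frame"][v-80:v+100,u-90:u+90]
    cv2.imwrite(f"pics/{n}1.png",cv2.resize(f[:,:,::-1],None,fx=3.3,fy=3.3,interpolation=cv2.INTER_CUBIC))
E
```

```text
1.975 [0.48597544 0.05940742 0.15043597] [-0.0170713   0.02607248  0.15043597] 0.03462275261061921 [0.53120517 0.08113564 0.48505656]
scene 303 154 [[291.5, 161.3], [315.8, 148.1], [299.4, 189.6], [324.1, 184.4]]
top 289 291 [[304.9, 290.4], [274.3, 291.8], [305.3, 280.0], [277.0, 279.3]]
```

View pics/scene1.png

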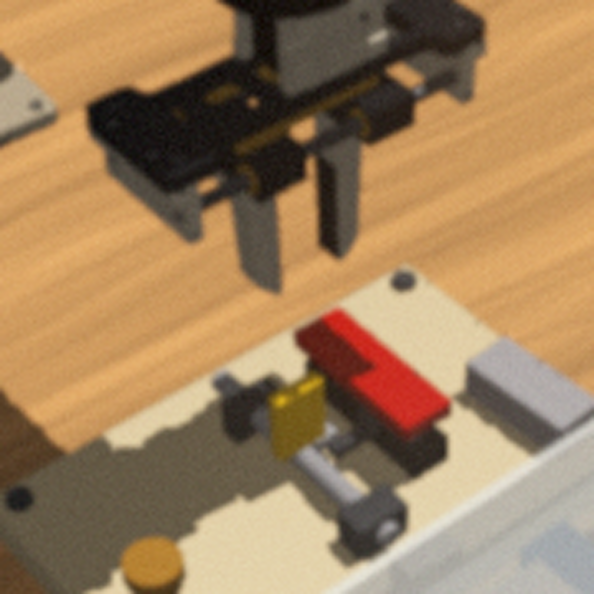

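View pics/top1.png

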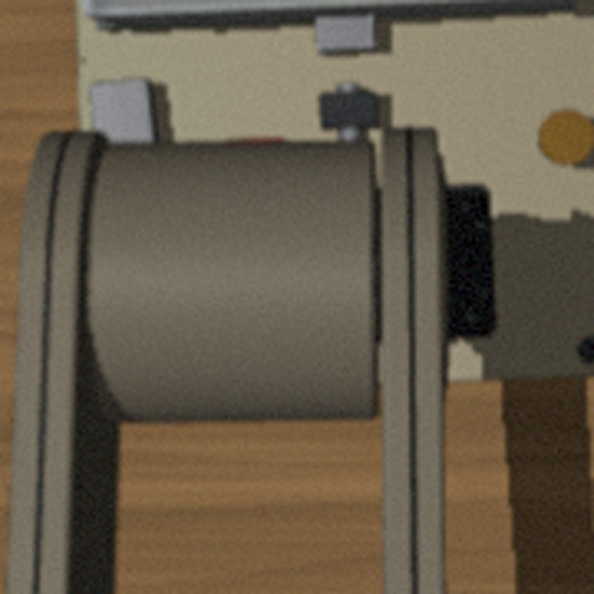

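The scene view shows the fingertips at full-image (295,162) and (314,151), which matches the projected positions. One finger is above the rear of the red bar and the other is behind the yellow tab. The top view is blocked by the arm. Now I'll go down.

Emit:
jog_arm --pt "3 0 0 0 0 0 0.62" --pt "5 0 0 0 0 0 0.62" --pt "6.2 0 0 0 0 0 0.62" --pt "6.8 0 0 0 0 0 0.62" --pt "6.8 0 0 0 0 0 0.62"

```text
t: 2.7
tool_pos: [0.4868, 0.0592, 0.0834]
orientation: [1.178, 1.231, -1.174]
force: [0.4, -0.2, 0.4]
opening: 0.0353
```

```bash
cat > look.py <<'E'
from h import *
from plant import robot, optics
import sys
s=robot.read_state(); print(s["t"],s["tool_pos"],g(s["tool_pos"]).round(4),s["opening"],s["force"],s["wrist_torque"])
n="scene"; c=optics.read_camera(n); np.savez(f"cur.npz",**c)
f=c["frame"][100:260,230:420]
cv2.imwrite(f"pics/{sys.argv[1]}.png",cv2.resize(f[:,:,::-1],None,fx=3.6,fy=3.6,interpolation=cv2.INTER_CUBIC))
E
python3 look.py s2
```

```text
2.7 [0.48682234 0.05916993 0.08340898] [-0.0162  0.0258  0.0834] 0.03532428818296338 [ 0.42667156 -0.17574363  0.41459655] [ 0.02419011 -0.0048803   0.00959273]
```

View pics/s2.png

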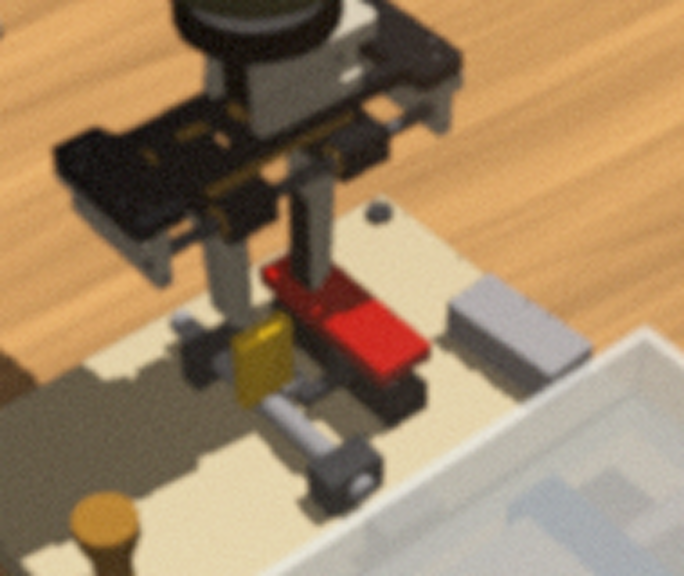

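The view shows one finger just above the rear half of the red bar, at crop (312,285), and the other behind the tab, at crop (232,310). Pressing now.

Emit:
jog_arm --pt "0.5 0 0 0 0 0 0.62" --pt "0.9 0 0 0 0 0 0.62" --pt "1.3 0 0 0 0 0 0.62" --pt "1.6 0 0 0 0 0 0.62" --pt "1.6 0 0 0 0 0 0.62"

```text
t: 3.38
tool_pos: [0.4879, 0.0593, 0.0683]
orientation: [1.179, 1.229, -1.172]
force: [1.5, 0.1, 7.2]
opening: 0.0354
```

```bash
python3 look.py s3
```

```text
3.375 [0.487932   0.05930614 0.06828493] [-0.0151  0.0259  0.0683] 0.03540157363211854 [1.54860334 0.08272614 7.16353388] [ 0.1230509  -0.10001718 -0.00116517]
```

View pics/s3.png

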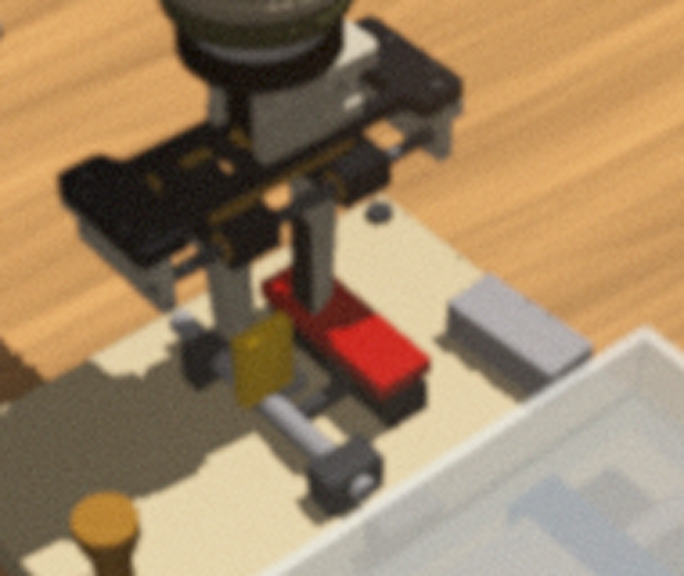

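The bar is pressed, with about 6.8 N on the tool and z at 0.0683. I'll press on to the stop.

Emit:
jog_arm --pt "0.2 0 0 0 0 0 0.62" --pt "0.35 0 0 0 0 0 0.62" --pt "0.35 0 0 0 0 0 0.62"

```text
t: 3.8
tool_pos: [0.4882, 0.0594, 0.066]
orientation: [1.178, 1.229, -1.172]
force: [-5.0, -0.5, 13.9]
opening: 0.0353
```

```bash
python3 - <<'E'
from h import *
from plant import robot
s=robot.read_state(); print(s["tool_pos"],g(s["tool_pos"]),s["force"]);goal(s,G(.030,.0265,.0655))
E
```

```text
[0.48816077 0.05937092 0.06603166] [-0.01489037  0.02592927  0.06603166] [-5.03632651 -0.48308599 13.85203428]
s 1 shift cm [ 0.07  4.49 -0.07] turn [ 1.7983e+02 -3.5000e-01  1.6000e-01]
s -1 shift cm [ 0.07  4.49 -0.07] turn [-0.17 -0.1  -0.22]
```

At the stop: z is 0.0660 and the force 13.9 N. Now I'll push towards +x, keeping a downward bias.

Emit:
jog_arm --pt "0.12 0.6 0 0 0 0 0.62" --pt "0.12 1.2 0 0 0 0 0.62" --pt "0.12 1.8 0 0 0 0 0.62" --pt "0.12 2.4 0 0 0 0 0.62" --pt "0.12 2.8 0 0 0 0 0.62"

```text
t: 4.42
tool_pos: [0.5134, 0.0606, 0.0658]
orientation: [1.174, 1.234, -1.176]
force: [-23.1, -2.3, 28.4]
opening: 0.0352
```

```bash
python3 look.py s4; python3 - <<'E'
from h import *
from plant import robot
goal(robot.read_state(),G(.0325,.0265,.066))
E
```

```text
4.425 [0.5133512  0.06058416 0.06578449] [0.0103 0.0259 0.0658] 0.03524548095276493 [-23.08937541  -2.34791874  28.38817794] [0.05154159 3.95541806 0.31283666]
s 1 shift cm [-0.02  2.18 -0.07] turn [1.7987e+02 2.2000e-01 1.4000e-01]
s -1 shift cm [-0.02  2.18 -0.07] turn [-0.13 -0.09  0.14]
```

View pics/s4.png

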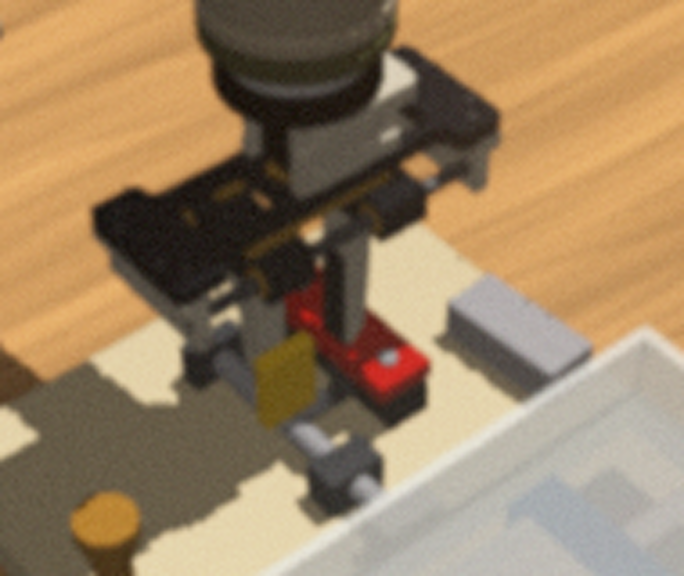

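The bolt is on its way: the tab has moved to crop (285,380) and the bolt end has passed through the front guide. The catch is still held, with z at 0.0658. Continuing.

Emit:
jog_arm --pt "0.06 0.8 0 0 0 0 0.62" --pt "0.06 1.4 0 0 0 0 0.62" --pt "0.06 2.0 0 0 0 0 0.62" --pt "0.06 2.5 0 0 0 0 0.62" --pt "0.06 2.7 0 0 0 0 0.62"

```text
t: 5.1
tool_pos: [0.5343, 0.0616, 0.0657]
orientation: [1.167, 1.245, -1.187]
force: [-46.2, -3.9, 46.2]
opening: 0.0355
```

```bash
python3 look.py s5; python3 - <<'E'
from h import *
from plant import robot
goal(robot.read_state(),G(.0325,.0265,.066))
E
```

```text
5.1 [0.53425974 0.06164927 0.06571051] [0.0313 0.026  0.0657] 0.03546371393704674 [-46.22812671  -3.90467445  46.17422441] [-0.4674235   7.76845175 -0.27181713]
s 1 shift cm [-0.04  0.14 -0.05] turn [1.7988e+02 1.6000e+00 1.3000e-01]
s -1 shift cm [-0.04  0.14 -0.05] turn [-0.12 -0.09  1.02]
```

View pics/s5.png

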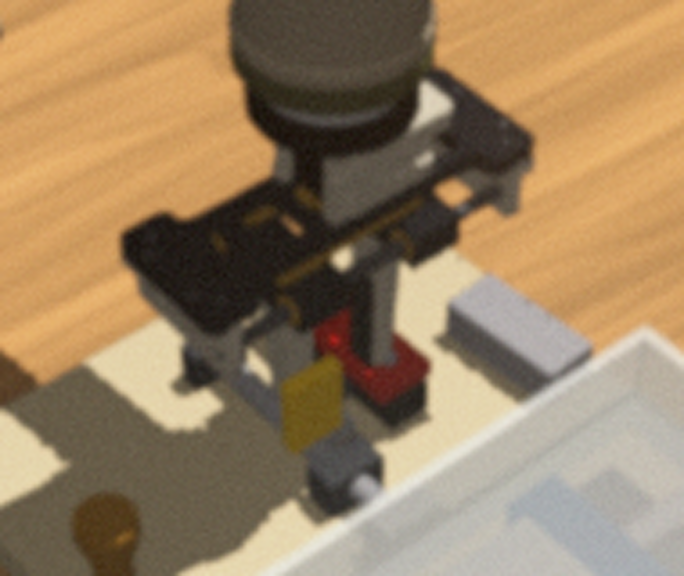

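```bash
python3 - <<'E'
from h import *
a=dict(np.load("scene0.npz")); b=dict(np.load("cur.npz"))
def m(c):
    h=cv2.cvtColor(c["frame"],cv2.COLOR_RGB2HSV);H,S,V=cv2.split(h)
    x=((H>20)&(H<33)&(S>190)&(V>50)).astype(np.uint8); z=x*0; z[170:240,280:345]=x[170:240,280:345]
    k,l,s,ce=cv2.connectedComponentsWithStats(z); i=1+s[1:,4].argmax()
    print(s[i],ce[i]); return l==i
A=m(a);B=m(b)
# predicted front-face corners for bolt=d
for d in(0.001,.035,.037,.040):
    print(d,proj(a,[G(d+.01,y,z) for y,z in((-.016,.096),(.016,.096),(.016,.06),(-.016,.06))]).round(1).tolist())
for M in(A,B):
    p=np.argwhere(M)[:,::-1]; print("lowleft",p[(p[:,1]-p[:,0]).argmax()],"lowright",p[(p.sum(1)).argmax()],"left",p[:,0].min(),"right",p[:,0].max())
E
```

```text
[295 186  16  26 205] [302.79512195 197.20487805]
[309 200  16  20 126] [316.31746032 208.84920635]
0.001 [[295.6, 196.8], [310.0, 188.4], [310.5, 202.4], [296.6, 210.8]]
0.035 [[307.7, 207.8], [322.2, 199.1], [322.4, 213.1], [308.3, 221.7]]
0.037 [[308.4, 208.5], [322.9, 199.8], [323.1, 213.7], [309.0, 222.4]]
0.04 [[309.5, 209.5], [324.0, 200.7], [324.2, 214.7], [310.1, 223.4]]
lowleft [297 211] lowright [308 204] left 295 right 310
lowleft [310 219] lowright [321 215] left 309 right 324
```

The tab's left edge has shifted 14 px, which is about 39 mm, so the bolt looks to be on its stop. One more gentle push will check this, with the tilt corrected and the catch still held.

Emit:
jog_arm --pt "0.03 0.2 0 0 0 0 0.62" --pt "0.03 0.3 0 0 0 0 0.62" --pt "0.03 0.3 0 0 0 0 0.62"

```text
t: 5.52
tool_pos: [0.5338, 0.0616, 0.0659]
orientation: [1.163, 1.25, -1.193]
force: [-22.7, -2.1, 25.5]
opening: 0.0357
```

```bash
python3 look.py s6
```

```text
5.525 [0.53375515 0.06161086 0.06591261] [0.0308 0.0259 0.0659] 0.03568858569342086 [-22.6566453   -2.13562593  25.51891429] [-0.15431693  3.6921416  -0.25117596]
```

The force has dropped, but friction on the bar could be hiding the stop. I'll ease the downward press by about 1 mm (catch still at about 11 mm) and straighten the tilt while pushing.

```bash
python3 - <<'E'
from h import *
from plant import robot
goal(robot.read_state(),G(.0345,.0265,.067))
E
```

```text
s 1 shift cm [-0.12  0.37 -0.06] turn [1.7986e+02 2.2800e+00 1.2000e-01]
s -1 shift cm [-0.12  0.37 -0.06] turn [-0.13 -0.08  1.45]
```

Emit:
jog_arm --pt "-0.05 0.1 0 0 0 0.7 0.62" --pt "-0.1 0.2 0 0 0 1.4 0.62" --pt "-0.1 0.3 0 0 0 1.4 0.62" --pt "-0.1 0.3 0 0 0 1.4 0.62"

```text
t: 6.08
tool_pos: [0.5341, 0.0616, 0.0664]
orientation: [1.172, 1.237, -1.179]
force: [-13.0, -0.8, 14.7]
opening: 0.035
```

```bash
python3 look.py s7;python3 - <<'E'
from h import *
from plant import robot
goal(robot.read_state(),G(.0345,.0265,.067))
E
```

```text
6.075 [0.53406641 0.0616196  0.06640211] [0.0311 0.0259 0.0664] 0.034959772141761346 [-12.98498059  -0.8466529   14.70199478] [-0.18132112  2.2444983  -0.12040697]
s 1 shift cm [-0.06  0.34 -0.06] turn [1.7988e+02 6.1000e-01 1.1000e-01]
s -1 shift cm [-0.06  0.34 -0.06] turn [-0.12 -0.07  0.39]
```

View pics/s7.png

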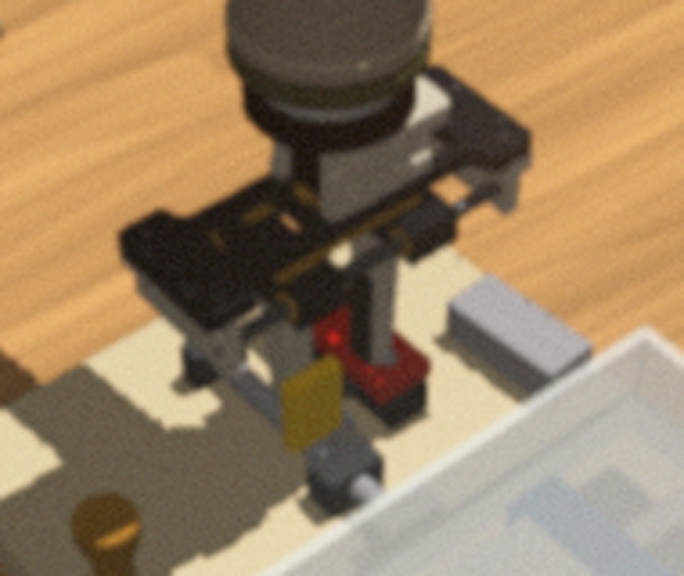

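Emit:
jog_arm --pt "-0.1 0.2 0 0 0 0.4 0.62" --pt "-0.15 0.4 0 0 0 0.4 0.62" --pt "-0.15 0.6 0 0 0 0.4 0.62" --pt "-0.15 0.6 0 0 0 0.4 0.62"

```text
t: 6.62
tool_pos: [0.5343, 0.0617, 0.0665]
orientation: [1.169, 1.241, -1.184]
force: [-27.3, -1.4, 21.3]
opening: 0.0351
```

```bash
python3 look.py s8;python3 - <<'E'
from h import *
from plant import robot
goal(robot.read_state(),G(.0345,.0265,.067))
E
```

```text
6.625 [0.53429343 0.06167112 0.066529  ] [0.0313 0.026  0.0665] 0.035052330481036134 [-27.29453315  -1.38838484  21.31913867] [-0.47982254  4.32998253 -0.51775174]
s 1 shift cm [-0.05  0.32 -0.05] turn [1.7986e+02 1.1400e+00 9.0000e-02]
s -1 shift cm [-0.05  0.32 -0.05] turn [-0.14 -0.06  0.72]
```

Fx (27 N) now exceeds Fz (21 N) and the tool has advanced only 0.2 mm, staying at the same x as in the earlier pushes. That is a hard stop, so the bolt is home. I'll back off slightly and lift.

Emit:
jog_arm --pt "0 -0.3 0 0 0 0.7 0.62" --pt "-0.3 -0.7 0 0 0 0.7 0.62" --pt "-1.5 -0.8 0 0 0 0.7 0.62" --pt "-4 -0.8 0 0 0 0.7 0.62" --pt "-8 -0.8 0 0 0 0.7 0.62"

```text
t: 7.3
tool_pos: [0.5253, 0.0612, 0.1456]
orientation: [1.173, 1.236, -1.178]
force: [0.8, 1.2, -0.6]
opening: 0.0353
```

Emit:
jog_arm --pt "-4 0 4 0 0 0 0.62" --pt "-4 -3 8 0 0 0 0.62" --pt "-4 -6 12 0 0 0 0.62" --pt "-4 -9 17 0 0 0 0.62" --pt "-4 -9 21 0 0 0 0.62"

```text
t: 7.92
tool_pos: [0.4432, -0.1541, 0.1857]
orientation: [1.173, 1.237, -1.18]
force: [0.9, 0.2, -0.3]
opening: 0.0355
```

```bash
python3 - <<'E'
from h import *
from plant import robot, optics
s=robot.read_state(); print(s["t"],s["tool_pos"],s["force"])
for n in("scene","top"):
    c=optics.read_camera(n); np.savez(n+"9.npz",**c); cv2.imwrite(f"pics/{n}9.png",c["frame"][:,:,::-1])
    f=c["frame"][145:345,200:400] if n=="top" else c["frame"][140:260,240:400]
    k=3 if n=="top" else 4; cv2.imwrite(f"pics/{n}9z.png",cv2.resize(f[:,:,::-1],None,fx=k,fy=k,interpolation=cv2.INTER_CUBIC))
    for col,z in(("red",.078),("yel",.096)):
        k,l,st,ce=cv2.connectedComponentsWithStats(mask(c,col)); i=1+st[1:,4].argmax(); print(n,col,st[i],ce[i],g(onz(c,ce[i],z)[0]).round(4))
E
```

```text
7.925 [ 0.44322259 -0.15408276  0.18569109] [ 0.94308988  0.23988068 -0.34357473]
scene red [303 168  46  37 704] [325.19886364 186.04545455] [0.0096 0.0518 0.078 ]
scene yel [309 198  16  27 278] [316.4352518  210.06115108] [ 0.0586 -0.0078  0.096 ]
top red [268 254  19  52 880] [277.0125     279.32159091] [0.005  0.0529 0.078 ]
top yel [297 254  16   6  70] [304.78571429 256.35714286] [ 0.0445 -0.0009  0.096 ]
```

View pics/scene9z.png

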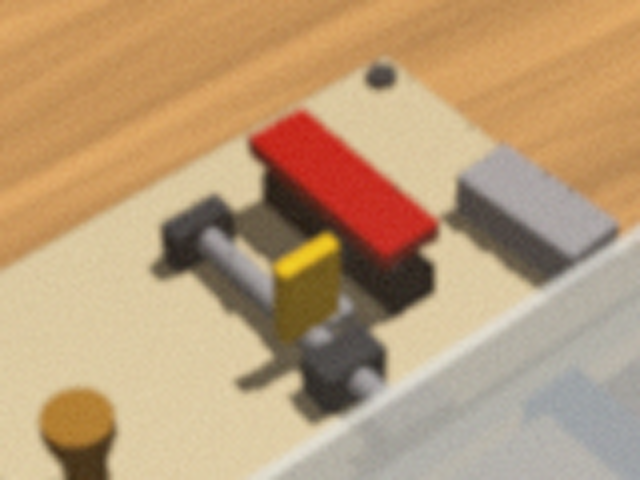

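View pics/top9.png

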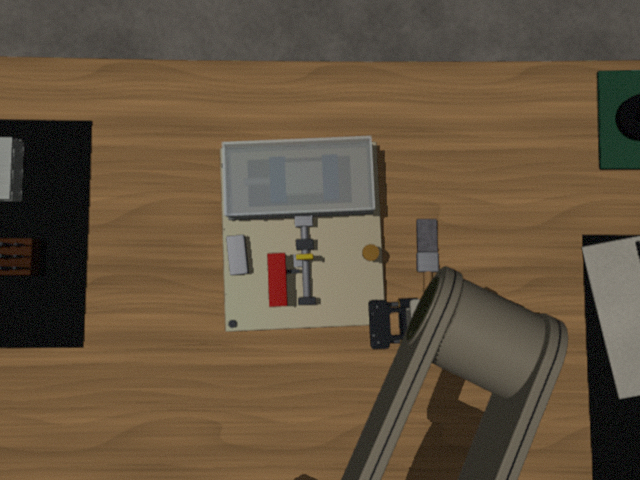

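The red bar is back at its original pixels in both views: centroid (277.0,279.3) in the top view and (325,186) in the scene view. The tab has travelled about 38 mm from where it started, and the bolt is in the keeper at top-view (304,222). The collet and block look unmoved. The arm hides the brush handle, but the brush head is where it was. Handing in.

```bash
python3 - <<'E'
from plant import robot, ticket
print(robot.read_state()["t"],abs(robot.read_state()["dq"]).max()); print(ticket.close_job())
E
```

```text
8.025 0.06629837243058262
the job is handed in; nothing more can be done
None
```

The swarf cover is locked and the job is handed in, at about 8 s of the 38 s allowed. I pressed the catch to its stop with one fingertip. While it was held down, I pushed the bolt home with the other, then backed off, lifted and moved clear.

**Bolt:** The last push stopped hard, with 27 N of push moving the tool only 0.2 mm. The top camera shows the tab about 38 mm from where it started (about 1 mm already drawn), which puts the bolt at roughly 39–40 mm of its 40 mm. The scene view agrees at about 39 mm.

**Catch:** The tool stayed at a height of 65.7–66.5 mm throughout the push, so the catch was about 11.5–12 mm down. After release, the bar's image was back at its starting pixels in both views.

**Bystanders:** By eye, the collet, the block and the brush head had not moved. The arm partly hid the brush handle in the last picture, so I did not check it fully.

**Less tidy points:**
- **Higher force:** Friction and the stop raised the forces at the end of the first full push to about 46 N across and 46 N down at the wrist. That is below the 120 N wrist limit, and I eased off afterwards.
- **Arm still settling:** When I handed in, the arm's fastest joint was still moving at 0.07 rad/s, in free air.

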